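# Sort the lap discs and fit the good one on the splined spindle

### The arm

A 6-joint arm with a two-finger parallel gripper is mounted at the origin on the work surface. World frame = base frame: x ahead of the robot, y to its left, z up, the work surface at z = 0. Lengths are in mm, angles in rad, forces in N, time in s.
With the tool pointing down it reaches from about 275 to 750 mm from the base axis. Payload 10.2 kg.
Tool frame: the origin (TCP) lies on the front face of the gripper's body, between the roots of the fingers; the fingertips stand 73 mm ahead of it and the grasp point (between the pads) lies 54 mm ahead of it; z points along the fingers, y is the line along which they close (so a half turn about z gives the same grasp; the last joint's range is limited). The gripper opens to 85 mm and grips with 20 to 120 N. Pads are 22 mm wide; open, the fingers measure 114 mm over their backs; the gripper's body (76 mm by 85 mm) begins 54 mm behind the grasp point. The pads swing forward as they close: fully open they stand 13 mm farther back than shut.
Start: joints at [-1.572, 0.313, 1.498, -0, 1.331, -0.223], TCP at [115.479, -512.149, 303.894] pointing down, gripper open.
Joint ranges: [-2.94, 2.94], [-0.97, 2.17], [0.19, 2.56], [-1.23, 4.37], [0.02, 3.11], [-2.88, 2.88]. Speed limits (rad/s): [2.39, 2.39, 3.01, 3.14, 3.14, 3.14].

### API

Orientations are given as a unit quaternion [w, x, y, z].
In Python, from rig import * gives the robot as it stands.
- The arm moves only by the tool step_arm, never from a script. Its argument "plan" is a list of rows, each an object with "offset": the shift along the tool's x, y, z in cm, a list of three; "rot": the turn, a rotation vector about the tool's x, y, z in degrees, a list of three; "gripper": the finger opening in cm, from 0 to 8.54. In form: [{"offset": [x, y, z], "rot": [wx, wy, wz], "gripper": gripper}, ...]. A call has 1 to 12 rows; each row is the pose to reach, as a shift and turn from the pose commanded when the call began, along the tool's axes at that moment; what a row does not reach only later rows make up. A row lasts 1/10 s, in which the tool goes at most 50 mm and 8.59 degrees, less where a joint would pass 70% of its speed; a pose out of reach is approached as far as the arm can. A call with a gripper value outside its range is refused whole. The fingers move at their own pace and stop on an object; "squeeze" is the grip in N (left out, the last holds). Time passes only in rows, so rows that repeat a pose let the fingers close. It gives the time, the measured TCP pose, the force, the opening and the grip force at its end, in the units of the state.
- sense(): the state, without advancing time (a new reading comes with each control period).
- capture(name): name is "scene" or "top"; returns a dict with "color" (400x640x3 uint8, red, green, blue), "depth" (400x640 float32, mm along the optical axis (not along the pixel's ray), 0 where there is no reading), "vertical_fov" (degrees; the focal length in pixels is half the picture's height over the tangent of half this angle, whatever the lens; pixels are square), "cx", "cy" (the principal point, pixels), "rvec" (rotation vector, rad) and "tvec" (3), from world to camera coordinates, as OpenCV has them. Camera axes: x right, y down, z forward; pixel columns grow to the right and rows downward; lengths in mm; the calibration is good to about 2 mm. A picture is of the moment at which its call begins.
- finish_job(): hands the job in; it is judged then, once.
The state is a dict: "time_s": time; "joints": joint angles; "dq": joint speeds; "tau": joint torques, N m; "eef_pos": TCP position; "ee_rot": TCP orientation; "force": force on the tool from outside, world axes, zero at the start; "wrist_torque": the same for the moment, N m; "grip_width": opening from 0.0 (shut) to 1.0 (fully open); "grip_force": force on a finger pad.
Only numpy, scipy, OpenCV 4.12 (cv2) and the standard library are available. Lean on these libraries where they do the work, as an engineer would, in place of code of your own. Each camera call takes 0.05 s, during which the arm holds its last target. There are 200 camera calls.

### The job

Two lap discs lie on the clay board: first lay the worn one, marked red, flat in the yellow scrap bin and let go. Then set the good one (black hub) over the flat-lap machine's spindle and turn it while pressing until its splined bore drops over the brass keys and it sits fully home on the platen. Only then push the machine's red lock lever over, away from the robot, as far as it goes, and let go of everything; leave the other things on the bench where they are.

Things in the scene. Friction and masses are not known exactly. Their poses are not given: they have to be found in the camera images.
- good_disc: the good lap disc: aluminium plate 110 mm across, 8 mm thick, with a black gear-like hub 46 mm across flats reaching 45 mm above the underside (37 mm above the plate); 0.34 kg, give or take a third. Origin: centre of its underside; z up along its axis. Grip the hub from above across two opposite flats: those facing along the disc's own x or y are each 21 mm wide
- good_hub (a point): centre of the good disc's hub top, 45 mm above its underside, axes as the disc's. A cross-shaped bore runs through from top to bottom: four slots 10.5 mm wide along the disc's own +x, -x, +y and -y, each reaching 17 mm from the axis; four blue ticks on the plate show the slot directions. It fits the keys at every quarter turn
- worn_disc: the worn lap disc, the reject: dark steel plate with four red paint bars and a red hub; same shape, size, mass and origin as the good disc
- machine: flat-lap machine, green, fixed to the bench, 150 mm (its x) by about 240 mm (its y); origin under its middle on the bench, z up. On its +y half (housing 70 mm high) are platen and spindle, on its -y half (45 mm high) the lock lever
- seat (a point): centre of the platen's top face (85 mm above the bench), where the disc's underside centre lies when it is home; axes as the machine's. The platen is 104 mm across. A disc set over the pilot pin at a wrong angle rests on the key tops, 12 mm up; turned either way it drops home after at most a quarter turn (angular play about 0.08 rad either side)
- pilot_tip (a point): top of the spindle's steel pilot pin: 14 mm thick up to 22 mm above the platen, then tapering to 5 mm at this tip, 40 mm above it; axes as the machine's. At its foot four brass keys form a cross 8 mm wide reaching 15 mm from the axis, tops 12 mm above the platen. The cross stands at a different angle each time, not reported but visible from above; the spindle is braked and stays put
- lock (a joint): the lock lever's angle, rad: 0 = open, leaning towards the machine's -x (the robot's side); 1.0 = locked, over to the machine's +x. It turns lightly (under 2 N at the knob) and stays where it is left
- lock_tip (a point): centre of the lever's red ball knob, 26 mm across, on a 10 mm thick steel rod 80 mm long; the pivot lies 67 mm above the bench, at x 0, y -85 mm in the machine's frame, with its axis along the machine's y; the knob moves from 0.5 rad before upright to 0.5 rad past it
- scrap_bin: open yellow scrap bin, fixed, 160 x 160 mm outside, 50 mm high, walls and floor 5 mm; origin: centre of its underside, x and y along its sides
- bench_board: fixed brick-red clay board 350 x 280 mm and 15 mm thick on which the discs lie; origin: centre of its underside
- dropper: bystander: amber dropper bottle 28 mm thick, 65 mm high, between the board and the bin; origin: centre of its underside
- pebble: bystander: grey stone 64 mm wide, 32 mm high; origin: centre of its underside
- magnifier: bystander: round magnifying glass 90 mm across with a handle to its +x, lying, 12 mm high; origin: under the lens centre
- tool_cup: bystander: steel cup 72 mm across and 90 mm high with coloured tool handles up to 170 mm high; origin: centre of its underside
Not all that is in view belongs to the job. Leave any green or orange look-alike of the good_disc alone.

How it is judged:
By the outcome, as a careful person would: the job done as asked, in the order asked, and still so for the second after the job is handed in, with the robot touching nothing.
It also fails if it takes over 69 s, if anything falls off the work surface, if the arm or the gripper's body presses on something with over 40 N, if the wrist force passes 120 N, or if a joint passes its speed limit or range.

## Working session

There is one attempt and no reset: what is moved stays moved. The work goes in short steps, Python scripts to look and compute and a tool call to move; the robot and the scene stay as the last step left them, time stands still between calls to the robot, and variables do not carry over. Pictures are saved under pics/ and viewed, at most 10 in all, crops included, and the job is handed in when it is done.

Besides the shell and the picture viewer there is one more tool, called after "Request:" as name(argument=value, ...), one argument or row to a line, values as JSON. step_arm: Moves the arm, as the interface text tells. Its arguments: {"type":"object","properties":{"plan":{"type":"array"},"squeeze":{"type":"number"}},"required":["plan"]}

```bash
mkdir -p pics; ls; cat > h.py <<'E'
from rig import *
import numpy as np, cv2
def cam(c):
    h,w=c['color'].shape[:2]; f=h/2/np.tan(np.radians(c['vertical_fov'])/2)
    R=cv2.Rodrigues(np.array(c['rvec'],float))[0]; return f,c['cx'],c['cy'],R,np.array(c['tvec'],float).ravel()
def ray(c,uv,z):
    f,cx,cy,R,t=cam(c); uv=np.atleast_2d(np.array(uv,float))
    d=np.c_[(uv[:,0]-cx)/f,(uv[:,1]-cy)/f,np.ones(len(uv))]@R
    o=-R.T@t; return o+d*((z-o[2])/d[:,2])[:,None]
def pts(c):
    f,cx,cy,R,t=cam(c); h,w=c['depth'].shape; v,u=np.mgrid[:h,:w]; D=c['depth']
    P=np.stack([(u-cx)/f*D,(v-cy)/f*D,D],-1); P=(P-t)@R; P[D==0]=np.nan; return P
def proj(c,p):
    f,cx,cy,R,t=cam(c); q=np.atleast_2d(p)@R.T+t; return np.c_[cx+f*q[:,0]/q[:,2],cy+f*q[:,1]/q[:,2]]
def save(n,im): cv2.imwrite('pics/'+n,im[...,::-1])
E
python3 - <<'E'
from h import *
a=capture("scene");b=capture("top")
save('s1.png',a['color']);save('t1.png',b['color'])
for c in(a,b):print(cam(c)[0],-cam(c)[3].T@cam(c)[4], cam(c)[3].round(2).tolist())
print(sense())
E
```

```text
pics
420.8806348839055 [1146.05945258 -262.95802044  823.53551074] [[0.37, 0.93, -0.02], [0.68, -0.29, -0.67], [-0.63, 0.24, -0.74]]
449.9657641147674 [ 475.81972704  -46.19993087 1112.99884609] [[0.01, -1.0, 0.01], [-1.0, -0.01, -0.07], [0.08, -0.01, -1.0]]
{'time_s': 0.1, 'joints': array([-1.57238570e+00,  3.13427327e-01,  1.49835626e+00,  6.05390560e-06,
        1.33099314e+00, -2.23374015e-01]), 'dq': array([ 1.40874577e-04, -3.26289529e-03, -4.80530827e-04, -7.48414668e-04,
       -2.07451623e-03,  7.06176058e-06]), 'tau': array([ 3.47362526e-03, -4.12901258e+01, -2.60142410e+01, -1.85479525e-04,
        3.03337103e-03, -4.71728504e-05]), 'eef_pos': array([ 115.48746675, -511.99544359,  303.37704525]), 'ee_rot': array([-5.87964317e-04,  9.93857651e-01,  1.10664447e-01,  6.93741659e-05]), 'force': array([-0.87869591, -0.9794082 , -0.81454512]), 'wrist_torque': array([-0.03647111, -0.00549825, -0.00376155]), 'grip_force': 0.0, 'grip_width': 1.0011854937899993}
```

View pics/t1.png

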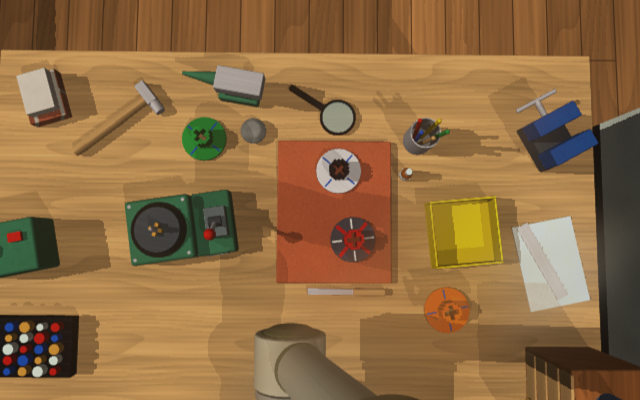

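View pics/s1.png

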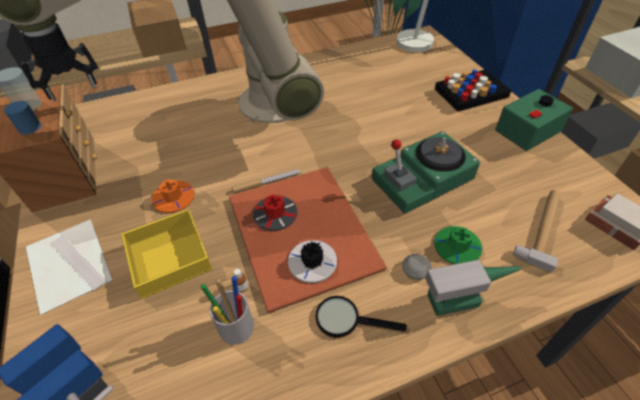

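Top view: the good disc (black hub) is at (339,170) and the worn one (red hub) at (353,240). Look-alikes are green (205,138) and orange (447,310). The platen is at (160,229), the knob at (209,234), the bin at (465,232) and the dropper at (407,173). I choose white plate with black hub and dark plate with red hub, both on the board. Next: a close crop check plus measurements.

```bash
python3 - <<'E'
from h import *
b=capture("top"); im=b['color']; P=pts(b)
np.set_printoptions(precision=1,suppress=True)
def crop(u,v,r=32): return cv2.resize(im[v-r:v+r,u-r:u+r],(384,384),interpolation=cv2.INTER_CUBIC)
save('c1.png',cv2.resize(np.hstack([crop(339,170),crop(353,240),crop(160,229),crop(209,228)]),(0,0),fx=.52,fy=.52)) if 0 else save('c1.png',np.vstack([np.hstack([crop(339,170),crop(353,240)]),np.hstack([crop(160,229),crop(215,225)])])[:, :][:768])
x=cv2.imread('pics/c1.png');cv2.imwrite('pics/c1.png',cv2.resize(x,(600,600)))
hsv=cv2.cvtColor(im,cv2.COLOR_RGB2HSV)
def near(m,u,v,r):
    k=np.zeros(m.shape,np.uint8);cv2.circle(k,(u,v),r,1,-1);return (m.astype(bool)&(k>0))
Z=P[...,2]
for n,u,v in(('good',339,170),('worn',353,240),('platen',160,229),('bin',465,232)):
    k=near(np.ones(Z.shape,bool),u,v,45)
    for lo,hi in((18,30),(50,70),(40,56),(76,95),(100,130)):
        m=k&(Z>lo)&(Z<hi)
        if m.sum()>20:
            q=P[m]; print(n,lo,hi,m.sum(),'bbox mid',(np.percentile(q,2,axis=0)+np.percentile(q,98,axis=0))/2,'ext',np.percentile(q,98,axis=0)-np.percentile(q,2,axis=0),'medz',np.median(q[:,2]))
yel=near((hsv[...,0]>20)&(hsv[...,0]<33)&(hsv[...,1]>200)&(hsv[...,2]>90),465,232,60)
r=cv2.minAreaRect(np.argwhere(yel)[:,::-1].astype(np.float32));print('bin',r,ray(b,cv2.boxPoints(r),50))
grn=near((hsv[...,0]>50)&(hsv[...,0]<90)&(hsv[...,1]>90),182,228,75)
r=cv2.minAreaRect(np.argwhere(grn)[:,::-1].astype(np.float32));print('mach',r,ray(b,cv2.boxPoints(r),60))
E
```

```text
good 18 30 1622 bbox mid [ 631.9 -102.    22.7] ext [146.9 183.    9.2] medz 22.523991939951742
good 50 70 213 bbox mid [ 641.4 -102.7   57.5] ext [42.6 42.6 12. ] medz 59.89324340526537
good 40 56 44 bbox mid [ 639.  -101.9   48.3] ext [39.5 45.  14.6] medz 49.144009708171126
worn 18 30 1653 bbox mid [ 474.3 -133.7   22.7] ext [164.3 162.1   9.2] medz 22.455682611004704
worn 50 70 204 bbox mid [ 475.2 -137.4   59.7] ext [44.1 44.2  8.2] medz 60.04926037349498
worn 40 56 21 bbox mid [ 473.9 -135.6   48.3] ext [40.6 40.2 15. ] medz 45.595123838598155
platen 50 70 1010 bbox mid [494.3 310.1  61.2] ext [157.6 157.8  17.5] medz 68.08538966186086
platen 40 56 496 bbox mid [506.7 232.2  48. ] ext [122.9  32.   13.5] medz 45.64239014690047
platen 76 95 1673 bbox mid [494.9 311.9  83.3] ext [97.4 97.7 13.4] medz 85.40091316954178
platen 100 130 42 bbox mid [493.8 308.1 114.1] ext [11.9 13.2 27.5] medz 113.1390068646469
bin 18 30 236 bbox mid [ 495.6 -403.1   24. ] ext [155.1 166.6  11.5] medz 23.959257682827115
bin 50 70 215 bbox mid [ 493.6 -403.6   52.2] ext [167.5 165.2   4.3] medz 51.1560439025995
bin 40 56 690 bbox mid [ 494.  -403.2   46.9] ext [164.2 166.4  12.6] medz 48.7654461005576
bin ((463.5296936035156, 232.2970428466797), (66.96600341796875, 71.64268493652344), 84.2894058227539) [[ 563.8 -306.9   50. ]
 [ 582.2 -477.4   50. ]
 [ 424.5 -489.7   50. ]
 [ 406.8 -321.    50. ]]
mach ((176.2426300048828, 207.1468505859375), (101.49793243408203, 104.16675567626953), 82.09283447265625) [[648.2 418.1  60. ]
 [684.5 176.8  60. ]
 [448.3 138.9  60. ]
 [413.7 376.4  60. ]]
```

View pics/c1.png

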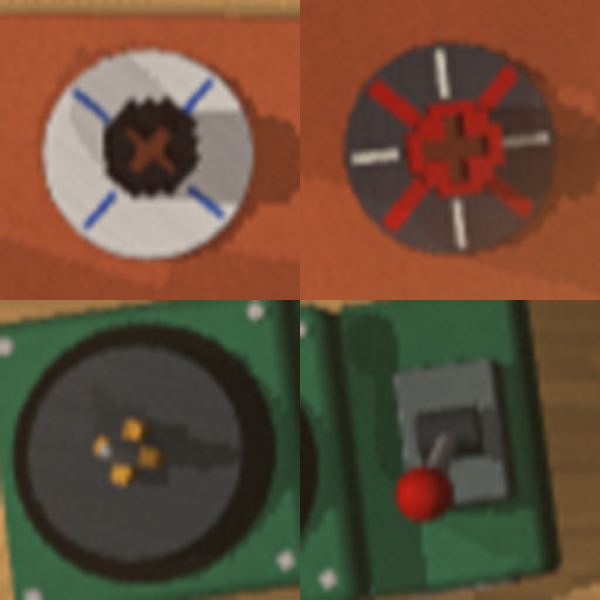

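The crops confirm both discs: the left one has blue ticks and a black hub, the right one has red bars and white slot ticks. The keys show four gold spots and the knob is at about (211,234). Now precise centres and angles.

```bash
cat > m.py <<'E'
from h import *
np.set_printoptions(precision=1,suppress=True)
def ang(q,c,rmin,rmax,name):
    d=q[:,:2]-c; r=np.hypot(*d.T); d=d[(r>rmin)&(r<rmax)]
    if len(d)<4: print(name,'few');return
    a=np.arctan2(d[:,1],d[:,0]); z=np.exp(4j*a).mean(); print(name,len(d),'angle mod90 deg',np.degrees(np.angle(z))/4,'coh',abs(z))
def circ(n,m,z):
    m=cv2.morphologyEx(m.astype(np.uint8),cv2.MORPH_CLOSE,np.ones((9,9)))
    cs=max(cv2.findContours(m,0,1)[0],key=cv2.contourArea); q=ray(b,cs[:,0],z)
    h=cv2.convexHull(q[:,:2].astype(np.float32)); e=cv2.fitEllipse(h); print(n,e); return np.array(e[0])
b=capture("top"); im=b['color'].astype(int); hsv=cv2.cvtColor(b['color'],cv2.COLOR_RGB2HSV).astype(int)
H,S,V=hsv[...,0],hsv[...,1],hsv[...,2]; vv,uu=np.mgrid[:400,:640]; near=lambda u,v,r:np.hypot(uu-u,vv-v)<r
def px(m): return np.argwhere(m)[:,::-1]
E
cat > m1.py <<'E'
from m import *
board=(H<12)&(S>130)&(V>90)
blue=(im[...,2]>im[...,0]+15)
g=circ('good plate',near(339,170,27)&((S<90)|blue)&(V>90),23)
ang(ray(b,px(near(339,170,27)&blue),23),g,22,55,'good ticks')
hub=near(339,170,16)&(V<70); q=ray(b,px(hub),60); print('good hub',(q.min(0)+q.max(0))/2,np.ptp(q,axis=0))
w=circ('worn plate',near(353,240,27)&((S<100)|(H>170)|(H<6)&(S>190)),23)
red=near(353,240,27)&((H>172)|(H<6))&(S>190)
ang(ray(b,px(red),23),w,30,52,'worn bars(diag)')
wt=near(353,240,27)&(V>150)&(S<90); ang(ray(b,px(wt),23),w,25,55,'worn white')
hub=near(353,240,13)&red; q=ray(b,px(hub),60); print('worn hub',(q.min(0)+q.max(0))/2,np.ptp(q,axis=0))
dep=pts(b)[...,2]
p=circ('platen',near(160,229,32)&(dep>79)&(dep<92),85)
gold=near(158,229,12)&(H>10)&(H<28)&(S>120)&(V>100); q=ray(b,px(gold),97); print('gold n',gold.sum(),'mid',(q.min(0)+q.max(0))/2,np.ptp(q,axis=0)); ang(q,p,6,20,'keys')
n,l,st,c=cv2.connectedComponentsWithStats(gold.astype(np.uint8));print(c[1:],st[1:,4]);print(ray(b,c[1:],97)[:,:2]-p)
kn=near(209,234,12)&(S>190)&((H>172)|(H<6)); q=px(kn); print('knob',q.mean(0),ray(b,q.mean(0),67+80*np.cos(.5)))
print('tip',proj(b,[p[0],p[1],125]))
E
python3 m1.py
```

```text
good plate ((642.9115600585938, -102.71524810791016), (108.29464721679688, 109.02854919433594), 23.806718826293945)
good ticks 70 angle mod90 deg -40.032662652698455 coh 0.990423495180659
good hub [ 640.9 -101.5   60. ] [47.8 44.9  0. ]
worn plate ((476.51641845703125, -137.3876495361328), (103.73036193847656, 105.77901458740234), 43.91575622558594)
worn bars(diag) 103 angle mod90 deg -38.37884255645592 coh 0.9699463388069743
worn white 41 angle mod90 deg 7.232537598858701 coh 0.9921097793427623
worn hub [ 475.1 -136.    60. ] [49.1 46.8  0. ]
platen ((494.6678466796875, 312.83282470703125), (102.40401458740234, 106.08718872070312), 1.8392720222473145)
gold n 52 mid [495.5 313.5  97. ] [31.5 29.3  0. ]
keys 51 angle mod90 deg -12.338735298616157 coh 0.6225489919415619
[[155.6 224.3]
 [148.9 227.1]
 [159.3 230.2]
 [153.4 233.7]] [17  7 11 17]
[[ 11.4  -1.4]
 [  4.9  13.4]
 [ -1.7 -10.1]
 [ -9.7   2.7]]
knob [208.7 233.9] [[485.  182.4 137.2]]
tip [[150.2 229.1]]
```

```bash
cat > go.py <<'E'
from h import *
from scipy.spatial.transform import Rotation as Ro
import sys
np.set_printoptions(precision=3,suppress=True)
def go(x,y,z,psi=None):
    s=sense(); q=s['ee_rot']; R=Ro.from_quat([q[1],q[2],q[3],q[0]]); M=R.as_matrix()
    p0=np.degrees(np.arctan2(M[1,0],M[0,0])); psi=p0 if psi is None else psi
    T=Ro.from_euler('z',psi,degrees=True)*Ro.from_euler('x',180,degrees=True)
    print('t',round(s['time_s'],2),'pos',s['eef_pos'],'psi',round(p0,2),'off cm',R.inv().apply(np.array([x,y,z])-s['eef_pos'])/10,'rot',np.degrees((R.inv()*T).as_rotvec()),'F',s['force'],'gw',s['grip_width'])
if __name__=='__main__': go(*map(float,sys.argv[1:]))
E
python3 go.py 475.5 -136.7 180 7.2
python3 - <<'E'
from h import *
b=capture("top");P=pts(b)
for u,v in((209,234),(208,233),(210,235)):print(P[v,u])
a=capture("scene");h=cv2.cvtColor(a['color'],cv2.COLOR_RGB2HSV);m=((h[...,0]<6)|(h[...,0]>172))&(h[...,1]>180);m[:130]=0;m[160:]=0;m[:,:385]=0;m[:,410:]=0
k=np.argwhere(m)[:,::-1].mean(0);print(k,P.shape,pts(a)[int(k[1]),int(k[0])])
for z in(120,137,147):print(z,ray(a,k,z),ray(b,[208.7,233.9],z))
E
```

```text
t 0.2 pos [ 115.493 -512.04   303.542] psi 12.71 off cm [ 43.375 -28.684  12.385] rot [-0.046 -0.008  5.51 ] F [-0.136  0.177 -0.042] gw 0.9976499898924673
[484.66188201 177.90962591 153.42882728]
[486.75581051 179.88278396 154.26814568]
[482.54772815 175.36875192 155.03031224]
[396.01785714 143.67857143] (400, 640, 3) [492.60419929 176.54633477 151.12948686]
120 [[464.64943258 195.69562628 120.        ]] [[485.18447009 186.3798283  120.        ]]
137 [[481.11479952 184.61287086 137.        ]] [[485.02414701 182.39809567 137.        ]]
147 [[490.80030949 178.09360296 147.        ]] [[484.92983931 180.05590001 147.        ]]
```

Request:
step_arm(
  plan=[
    {"offset": [43.4, -28.7, 8], "rot": [0, 0, 5.5], "gripper": 8.5},
    {"offset": [43.4, -28.7, 8], "rot": [0, 0, 5.5], "gripper": 8.5},
    {"offset": [43.4, -28.7, 8], "rot": [0, 0, 5.5], "gripper": 8.5},
    {"offset": [43.4, -28.7, 12], "rot": [0, 0, 5.5], "gripper": 8.5},
    {"offset": [43.4, -28.7, 12], "rot": [0, 0, 5.5], "gripper": 8.5},
    {"offset": [43.4, -28.7, 12], "rot": [0, 0, 5.5], "gripper": 8.5},
    {"offset": [43.4, -28.7, 12], "rot": [0, 0, 5.5], "gripper": 8.5},
    {"offset": [43.4, -28.7, 12.4], "rot": [0, 0, 5.5], "gripper": 8.5},
    {"offset": [43.4, -28.7, 12.4], "rot": [0, 0, 5.5], "gripper": 8.5},
    {"offset": [43.4, -28.7, 12.4], "rot": [0, 0, 5.5], "gripper": 8.5},
    {"offset": [43.4, -28.7, 12.4], "rot": [0, 0, 5.5], "gripper": 8.5},
    {"offset": [43.4, -28.7, 12.4], "rot": [0, 0, 5.5], "gripper": 8.5},
  ],
)

```text
time_s: 1.5
eef_pos: [477.1, -133.8, 178.6]
ee_rot: [-0.001, 0.998, 0.065, -0.001]
force: [0.1, -0.2, -0.3]
grip_width: 0.995
grip_force: 0.0
```

```bash
python3 go.py 475.5 -136.7 100 7.2
```

```text
t 1.5 pos [ 477.089 -133.766  178.576] psi 7.46 off cm [-0.186  0.283  7.857] rot [-0.089  0.071  0.259] F [ 0.064 -0.189 -0.278] gw 0.9951954686025983
```

Request:
step_arm(
  plan=[
    {"offset": [0, 0, 0], "rot": [0, 0, 0], "gripper": 8.5},
    {"offset": [0, 0, 0], "rot": [0, 0, 0], "gripper": 8.5},
    {"offset": [0, 0, 0], "rot": [0, 0, 0], "gripper": 8.5},
  ],
)

```text
time_s: 1.8
eef_pos: [475.3, -137.6, 180.3]
ee_rot: [0.0, 0.998, 0.062, 0.0]
force: [-0.1, -0.5, 0.1]
grip_width: 1.0
grip_force: 0.0
```

```bash
python3 go.py 475.5 -136.7 100 7.2
```

```text
t 1.8 pos [ 475.347 -137.577  180.294] psi 7.12 off cm [ 0.022 -0.089  8.029] rot [ 0.027 -0.029 -0.08 ] F [-0.089 -0.515  0.074] gw 0.9995821431102293
```

Request:
step_arm(
  plan=[
    {"offset": [0, 0, 3], "rot": [0, 0, 0], "gripper": 8.5},
    {"offset": [0, 0, 6], "rot": [0, 0, 0], "gripper": 8.5},
    {"offset": [0, 0, 8], "rot": [0, 0, 0], "gripper": 8.5},
    {"offset": [0, 0, 8], "rot": [0, 0, 0], "gripper": 8.5},
    {"offset": [0, 0, 8], "rot": [0, 0, 0], "gripper": 8.5},
    {"offset": [0, 0, 8], "rot": [0, 0, 0], "gripper": 4},
    {"offset": [0, 0, 8], "rot": [0, 0, 0], "gripper": 4},
    {"offset": [0, 0, 8], "rot": [0, 0, 0], "gripper": 4},
    {"offset": [0, 0, 8], "rot": [0, 0, 0], "gripper": 4},
    {"offset": [0, 0, 8], "rot": [0, 0, 0], "gripper": 4},
    {"offset": [0, 0, 8], "rot": [0, 0, 0], "gripper": 4},
    {"offset": [0, 0, 8], "rot": [0, 0, 0], "gripper": 4},
  ],
  squeeze=60,
)

```text
time_s: 3.0
eef_pos: [476.3, -137.1, 101.1]
ee_rot: [0.001, 0.998, 0.063, 0.001]
force: [-1.4, -1.0, 7.2]
grip_width: 0.531
grip_force: 62.5
```

```bash
python3 go.py 494 -403.5 250 7.2
```

```text
t 3.0 pos [ 476.251 -137.108  101.054] psi 7.21 off cm [ -1.558  26.675 -14.855] rot [ 0.09  -0.102  0.014] F [-1.379 -0.988  7.213] gw 0.531079529363413
```

Request:
step_arm(
  plan=[
    {"offset": [0, 0, -2], "rot": [0, 0, 0], "gripper": 4},
    {"offset": [0, 0, -5], "rot": [0, 0, 0], "gripper": 4},
    {"offset": [-0.1, 2, -9], "rot": [0, 0, 0], "gripper": 4},
    {"offset": [-0.4, 6, -11], "rot": [0, 0, 0], "gripper": 4},
    {"offset": [-0.6, 10, -12], "rot": [0, 0, 0], "gripper": 4},
    {"offset": [-0.9, 14, -12], "rot": [0, 0, 0], "gripper": 4},
    {"offset": [-1.1, 18, -12], "rot": [0, 0, 0], "gripper": 4},
    {"offset": [-1.3, 22, -12], "rot": [0, 0, 0], "gripper": 4},
    {"offset": [-1.5, 25, -12], "rot": [0, 0, 0], "gripper": 4},
    {"offset": [-1.6, 26.7, -12], "rot": [0, 0, 0], "gripper": 4},
    {"offset": [-1.6, 26.7, -12], "rot": [0, 0, 0], "gripper": 4},
    {"offset": [-1.6, 26.7, -12], "rot": [0, 0, 0], "gripper": 4},
  ],
)

```text
time_s: 4.2
eef_pos: [493.2, -403.1, 219.4]
ee_rot: [-0.001, 0.998, 0.063, -0.0]
force: [0.4, 1.0, -4.1]
grip_width: 0.528
grip_force: 63.1
```

Request:
step_arm(
  plan=[
    {"offset": [0, 0, 0], "rot": [0, 0, 0], "gripper": 4},
    {"offset": [0, 0, 0], "rot": [0, 0, 0], "gripper": 4},
  ],
)

```text
time_s: 4.4
eef_pos: [493.6, -402.7, 220.1]
ee_rot: [-0.0, 0.998, 0.063, -0.0]
force: [0.3, 0.7, -3.2]
grip_width: 0.528
grip_force: 63.1
```

```bash
python3 go.py 494 -403.5 93 7.2; python3 -c "
from h import *
b=capture('top');save('t2.png',b['color'][100:350,300:620])"
```

```text
t 4.4 pos [ 493.557 -402.7    220.109] psi 7.27 off cm [ 0.034  0.087 12.711] rot [-0.008  0.     0.065] F [ 0.279  0.655 -3.235] gw 0.5283873123193022
```

View pics/t2.png

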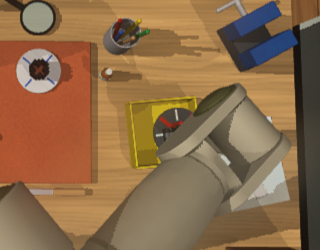

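The crop shows the worn disc hanging over the bin (about (165,130) in the crop), held by the hub. I'll lower and release it.

Request:
step_arm(
  plan=[
    {"offset": [0, 0, 4], "rot": [0, 0, 0], "gripper": 4},
    {"offset": [0, 0, 8], "rot": [0, 0, 0], "gripper": 4},
    {"offset": [0, 0, 11], "rot": [0, 0, 0], "gripper": 4},
    {"offset": [0, 0, 12.2], "rot": [0, 0, 0], "gripper": 4},
    {"offset": [0, 0, 12.6], "rot": [0, 0, 0], "gripper": 4},
    {"offset": [0, 0, 12.8], "rot": [0, 0, 0], "gripper": 4},
    {"offset": [0, 0, 12.8], "rot": [0, 0, 0], "gripper": 4},
    {"offset": [0, 0, 12.8], "rot": [0, 0, 0], "gripper": 4},
  ],
)

```text
time_s: 5.25
eef_pos: [493.7, -404.0, 93.3]
ee_rot: [0.001, 0.998, 0.063, 0.001]
force: [-0.3, 0.6, -3.3]
grip_width: 0.528
grip_force: 62.7
```

Request:
step_arm(
  plan=[
    {"offset": [0, 0, 0.15], "rot": [0, 0, 0], "gripper": 4},
    {"offset": [0, 0, 0.2], "rot": [0, 0, 0], "gripper": 4},
    {"offset": [0, 0, 0.2], "rot": [0, 0, 0], "gripper": 6.5},
    {"offset": [0, 0, 0.2], "rot": [0, 0, 0], "gripper": 7.5},
    {"offset": [0, 0, 0.2], "rot": [0, 0, 0], "gripper": 7.5},
    {"offset": [0, 0, -1], "rot": [0, 0, 0], "gripper": 7.5},
    {"offset": [0, 0, -5], "rot": [0, 0, 0], "gripper": 7.5},
    {"offset": [0, 0, -9], "rot": [0, 0, 0], "gripper": 7.5},
    {"offset": [0, 0, -12], "rot": [0, 0, 0], "gripper": 8.5},
    {"offset": [0, 0, -12], "rot": [0, 0, 0], "gripper": 8.5},
    {"offset": [0, 0, -12], "rot": [0, 0, 0], "gripper": 8.5},
    {"offset": [0, 0, -12], "rot": [0, 0, 0], "gripper": 8.5},
  ],
)

```text
time_s: 6.45
eef_pos: [493.0, -403.3, 210.8]
ee_rot: [-0.001, 0.998, 0.063, -0.001]
force: [-0.1, -0.5, -0.5]
grip_width: 0.995
grip_force: 0.0
```

```bash
python3 go.py 641.5 -102 200 50
```

```text
t 6.45 pos [ 493.038 -403.286  210.838] psi 7.2 off cm [ 18.509 -28.027   1.113] rot [ -0.122   0.024 -42.795] F [-0.101 -0.532 -0.529] gw 0.9947397480859815
```

Request:
step_arm(
  plan=[
    {"offset": [1, -4, 0], "rot": [0, 0, -5], "gripper": 8.5},
    {"offset": [2, -9, 0], "rot": [0, 0, -10], "gripper": 8.5},
    {"offset": [3, -14, 0], "rot": [0, 0, -16], "gripper": 8.5},
    {"offset": [5, -18, 0], "rot": [0, 0, -22], "gripper": 8.5},
    {"offset": [8, -22, 0], "rot": [0, 0, -28], "gripper": 8.5},
    {"offset": [12, -25, 0], "rot": [0, 0, -34], "gripper": 8.5},
    {"offset": [15, -28, 1], "rot": [0, 0, -40], "gripper": 8.5},
    {"offset": [18.5, -28, 1.1], "rot": [0, 0, -42.8], "gripper": 8.5},
    {"offset": [18.5, -28, 1.1], "rot": [0, 0, -42.8], "gripper": 8.5},
    {"offset": [18.5, -28, 1.1], "rot": [0, 0, -42.8], "gripper": 8.5},
    {"offset": [18.5, -28, 1.1], "rot": [0, 0, -42.8], "gripper": 8.5},
    {"offset": [18.5, -28, 1.1], "rot": [0, 0, -42.8], "gripper": 8.5},
  ],
)

```text
time_s: 7.65
eef_pos: [641.1, -103.2, 201.0]
ee_rot: [-0.0, 0.907, 0.422, -0.0]
force: [0.2, -0.3, 0.4]
grip_width: 0.999
grip_force: 0.0
```

Request:
step_arm(
  plan=[
    {"offset": [0, 0, 0], "rot": [0, 0, 0], "gripper": 8.5},
    {"offset": [0, 0, 0], "rot": [0, 0, 0], "gripper": 8.5},
  ],
)

```text
time_s: 7.85
eef_pos: [641.5, -102.9, 201.2]
ee_rot: [0.0, 0.906, 0.422, 0.0]
force: [0.5, -0.2, 0.4]
grip_width: 0.998
grip_force: 0.0
```

```bash
python3 go.py 641.5 -102 101 50; python3 -c "
from h import *
b=capture('top');c=b['color'][180:290,400:530]; a=capture('scene');s=a['color'][200:300,100:260]
im=np.zeros((440,1160//2*2,3),np.uint8);im[:,:520]=cv2.resize(c,(520,440));im[:400,520:]=cv2.resize(s,(640,400));save('b.png',im[:,:1160]);x=cv2.imread('pics/b.png');cv2.imwrite('pics/b.png',cv2.resize(x,(800,303)))
P=pts(b);R=P[190:275,425:505].reshape(-1,3);R=R[np.hypot(R[:,0]-494,R[:,1]+403)<60];d=np.hypot(R[:,0]-494,R[:,1]+403)
q=R[(d>28)&(d<45)];print(np.percentile(q[:,2],[5,50,95]));q=R[d<60];h=q[q[:,2]>40];print(len(h),h.mean(0))
"
```

```text
t 7.85 pos [ 641.493 -102.92   201.183] psi 49.97 off cm [ 0.07  -0.061 10.018] rot [ 0.013 -0.003 -0.028] F [ 0.464 -0.238  0.441] gw 0.9980418650159865
[ 9.95641065 13.17417259 16.46617575]
242 [ 491.9318858  -400.74681806   48.92103908]
```

View pics/b.png

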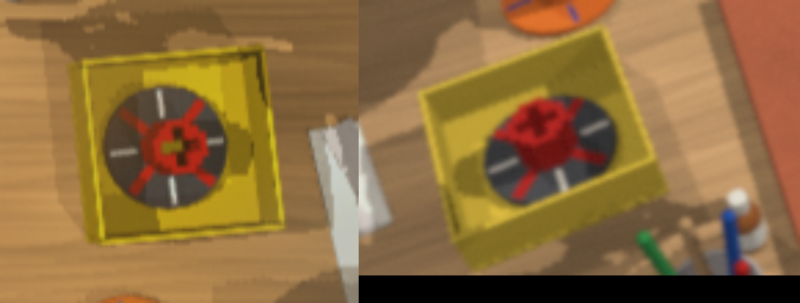

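The worn disc lies flat in the bin, with its plate top measured at 13 mm and both views agreeing. Next, grasp the good disc.

Request:
step_arm(
  plan=[
    {"offset": [0, 0, 4], "rot": [0, 0, 0], "gripper": 8.5},
    {"offset": [0, 0, 8], "rot": [0, 0, 0], "gripper": 8.5},
    {"offset": [0, 0, 10], "rot": [0, 0, 0], "gripper": 8.5},
    {"offset": [0, 0, 10], "rot": [0, 0, 0], "gripper": 8.5},
    {"offset": [0, 0, 10], "rot": [0, 0, 0], "gripper": 8.5},
    {"offset": [0, 0, 10], "rot": [0, 0, 0], "gripper": 4},
    {"offset": [0, 0, 10], "rot": [0, 0, 0], "gripper": 4},
    {"offset": [0, 0, 10], "rot": [0, 0, 0], "gripper": 4},
    {"offset": [0, 0, 10], "rot": [0, 0, 0], "gripper": 4},
    {"offset": [0, 0, 10], "rot": [0, 0, 0], "gripper": 4},
    {"offset": [0, 0, 10], "rot": [0, 0, 0], "gripper": 4},
    {"offset": [0, 0, 10], "rot": [0, 0, 0], "gripper": 4},
  ],
  squeeze=80,
)

```text
time_s: 9.15
eef_pos: [642.4, -102.8, 102.5]
ee_rot: [0.001, 0.906, 0.423, 0.001]
force: [0.1, -0.1, 6.7]
grip_width: 0.525
grip_force: 83.9
```

```bash
python3 go.py 495 312.5 260 77.5
```

```text
t 9.15 pos [ 642.422 -102.843  102.502] psi 50.01 off cm [ 22.364 -37.944 -15.831] rot [  0.168  -0.02  -27.49 ] F [ 0.128 -0.14   6.659] gw 0.5248790589170941
```

Request:
step_arm(
  plan=[
    {"offset": [0, 0, -2], "rot": [0, 0, 0], "gripper": 4},
    {"offset": [0, 0, -6], "rot": [0, 0, 0], "gripper": 4},
    {"offset": [1, -2, -10], "rot": [0, 0, 0], "gripper": 4},
    {"offset": [3, -5, -14], "rot": [0, 0, -2], "gripper": 4},
    {"offset": [5.3, -9, -15.8], "rot": [0, 0, -5], "gripper": 4},
    {"offset": [7.7, -13, -15.8], "rot": [0, 0, -8], "gripper": 4},
    {"offset": [10, -17, -15.8], "rot": [0, 0, -12], "gripper": 4},
    {"offset": [12.4, -21, -15.8], "rot": [0, 0, -15], "gripper": 4},
    {"offset": [14.7, -25, -15.8], "rot": [0, 0, -18], "gripper": 4},
    {"offset": [17, -29, -15.8], "rot": [0, 0, -22], "gripper": 4},
    {"offset": [19.4, -33, -15.8], "rot": [0, 0, -25], "gripper": 4},
    {"offset": [21.4, -36.4, -15.8], "rot": [0, 0, -27], "gripper": 4},
  ],
)

```text
time_s: 10.35
eef_pos: [499.0, 297.3, 258.8]
ee_rot: [-0.0, 0.782, 0.624, -0.0]
force: [0.5, -0.7, -3.7]
grip_width: 0.527
grip_force: 83.2
```

Request:
step_arm(
  plan=[
    {"offset": [0, 0, 0], "rot": [0, 0, 0], "gripper": 4},
    {"offset": [0, 0, 0], "rot": [0, 0, 0], "gripper": 4},
    {"offset": [0, 0, 0], "rot": [0, 0, 0], "gripper": 4},
  ],
)

```text
time_s: 10.65
eef_pos: [500.7, 294.4, 258.8]
ee_rot: [0.0, 0.783, 0.622, -0.0]
force: [0.2, -0.3, -3.2]
grip_width: 0.528
grip_force: 83.1
```

```bash
python3 go.py 495 312.5 225 77.5; python3 -c "
from h import *
b=capture('top');a=capture('scene')
x=np.hstack([cv2.resize(b['color'][160:300,90:260],(340*1,280)),cv2.resize(a['color'][20:230,330:530],(400,420))[:280]]) if 0 else cv2.resize(a['color'][20:230,330:530],(571,600))
save('p.png',x)"
```

```text
t 10.65 pos [500.678 294.448 258.757] psi 76.94 off cm [ 1.632 -0.96   3.375] rot [-0.013  0.028 -0.558] F [ 0.179 -0.339 -3.235] gw 0.5275030143539714
```

View pics/p.png

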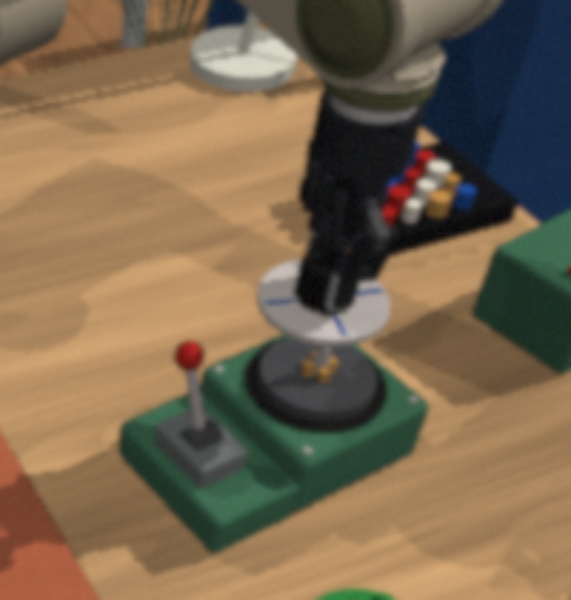

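The scene view shows the disc level, about 18 mm short of the spindle, with the pin and gold keys visible below at crop (320,365). I'll cross-check the key centre and held plate centre in this view.

```bash
python3 - <<'E'
from h import *
a=capture('scene');im=a['color'];h=cv2.cvtColor(im,cv2.COLOR_RGB2HSV).astype(int);H,S,V=h[...,0],h[...,1],h[...,2]
vv,uu=np.mgrid[:400,:640]
g=(np.hypot(uu-442,vv-148)<9)&(H>10)&(H<28)&(S>110)&(V>90)
q=np.argwhere(g)[:,::-1];print(len(q),q.min(0),q.max(0),q.mean(0),ray(a,q.mean(0),95),ray(a,(q.min(0)+q.max(0))/2,95), proj(a,[495,312.8,95]))
# platen outline by depth
P=pts(a);Z=P[...,2];m=(np.hypot(uu-440,vv-150)<35)&(Z>79)&(Z<91);
e=P[m];e=e[np.hypot(e[:,0]-495,e[:,1]-312)<62];print('platen',cv2.fitEllipse(cv2.convexHull(e[:,:2].astype(np.float32))))
m=(np.hypot(uu-444,vv-124)<28)&(Z>172)&(Z<189)&(S<110)&(V>90)
r=cv2.convexHull(np.argwhere(m)[:,::-1].astype(np.float32))[:,0];rr=ray(a,r,180)[:,:2].astype(np.float32);print('plate',m.sum(),cv2.minEnclosingCircle(rr),cv2.fitEllipse(rr),np.nanmedian(Z[m]))
E
```

```text
51 [436 145] [447 153] [442.01960784 148.76470588] [[503.74795153 310.64383328  95.        ]] [[504.0010628  308.93445732  95.        ]] [[440.87098155 146.45427383]]
platen ((499.05908203125, 313.4578552246094), (102.97208404541016, 106.69207000732422), 57.559505462646484)
plate 728 ((506.8520812988281, 292.48455810546875), 57.27998352050781) ((506.6269226074219, 293.0068054199219), (109.17902374267578, 116.02289581298828), 45.75293731689453) 179.55752304481268
```

```bash
python3 go.py 494.6 313.3 222 77.5
```

```text
t 10.8 pos [500.861 294.292 258.884] psi 76.91 off cm [ 1.71  -1.04   3.688] rot [-0.005  0.009 -0.593] F [ 0.146 -0.076 -3.588] gw 0.5260539240183605
```

Request:
step_arm(
  plan=[
    {"offset": [1, -0.6, 0.5], "rot": [0, 0, -0.6], "gripper": 4},
    {"offset": [1.7, -1.05, 1], "rot": [0, 0, -0.6], "gripper": 4},
    {"offset": [1.7, -1.05, 2], "rot": [0, 0, -0.6], "gripper": 4},
    {"offset": [1.7, -1.05, 3], "rot": [0, 0, -0.6], "gripper": 4},
    {"offset": [1.7, -1.05, 3.7], "rot": [0, 0, -0.6], "gripper": 4},
    {"offset": [1.7, -1.05, 4.2], "rot": [0, 0, -0.6], "gripper": 4},
    {"offset": [1.7, -1.05, 4.7], "rot": [0, 0, -0.6], "gripper": 4},
    {"offset": [1.7, -1.05, 5.2], "rot": [0, 0, -0.6], "gripper": 4},
    {"offset": [1.7, -1.05, 5.2], "rot": [0, 0, -0.6], "gripper": 4},
  ],
)

```text
time_s: 11.7
eef_pos: [493.9, 314.1, 206.2]
ee_rot: [-0.0, 0.779, 0.627, -0.001]
force: [0.1, 0.2, -3.5]
grip_width: 0.524
grip_force: 83.2
```

Request:
step_arm(
  plan=[
    {"offset": [0, 0, 0.3], "rot": [0, 0, 0], "gripper": 4},
    {"offset": [0, 0, 0.6], "rot": [0, 0, 0], "gripper": 4},
    {"offset": [0, 0, 0.9], "rot": [0, 0, 0], "gripper": 4},
    {"offset": [0, 0, 1.2], "rot": [0, 0, 0], "gripper": 4},
    {"offset": [0, 0, 1.5], "rot": [0, 0, 0], "gripper": 4},
    {"offset": [0, 0, 1.8], "rot": [0, 0, 0], "gripper": 4},
    {"offset": [0, 0, 1.8], "rot": [0, 0, 0], "gripper": 4},
  ],
)

```text
time_s: 12.4
eef_pos: [494.7, 313.2, 188.4]
ee_rot: [0.001, 0.779, 0.627, -0.0]
force: [5.1, -6.6, -6.9]
grip_width: 0.523
grip_force: 83.2
```

Request:
step_arm(
  plan=[
    {"offset": [-0.06, 0.08, 0], "rot": [0, 0, 0], "gripper": 4},
    {"offset": [-0.06, 0.08, 0.4], "rot": [0, 0, 0], "gripper": 4},
    {"offset": [-0.06, 0.08, 0.8], "rot": [0, 0, 0], "gripper": 4},
    {"offset": [-0.06, 0.08, 1.0], "rot": [0, 0, 0], "gripper": 4},
    {"offset": [-0.06, 0.08, 1.0], "rot": [0, 0, 0], "gripper": 4},
  ],
)

```text
time_s: 12.9
eef_pos: [495.2, 312.9, 178.6]
ee_rot: [0.001, 0.779, 0.627, 0.0]
force: [3.8, -5.3, -3.6]
grip_width: 0.522
grip_force: 83.4
```

Request:
step_arm(
  plan=[
    {"offset": [-0.05, 0.05, 0.3], "rot": [0, 0, 0], "gripper": 4},
    {"offset": [-0.05, 0.05, 0.6], "rot": [0, 0, 0], "gripper": 4},
    {"offset": [-0.05, 0.05, 0.75], "rot": [0, 0, 0], "gripper": 4},
    {"offset": [-0.05, 0.05, 0.75], "rot": [0, 0, 0], "gripper": 4},
    {"offset": [-0.05, 0.05, 0.75], "rot": [0, 0, 0], "gripper": 4},
  ],
)

```text
time_s: 13.4
eef_pos: [495.3, 312.6, 172.5]
ee_rot: [0.001, 0.779, 0.627, 0.0]
force: [-2.4, -7.3, 7.9]
grip_width: 0.526
grip_force: 84.6
```

Request:
step_arm(
  plan=[
    {"offset": [0, 0, 0.1], "rot": [0, 0, 3], "gripper": 4},
    {"offset": [0, 0, 0.1], "rot": [0, 0, 3], "gripper": 4},
    {"offset": [0, 0, 0.1], "rot": [0, 0, -3], "gripper": 4},
    {"offset": [0, 0, 0.1], "rot": [0, 0, -3], "gripper": 4},
    {"offset": [0, 0, 0.1], "rot": [0, 0, 0], "gripper": 4},
    {"offset": [0, 0, 0.1], "rot": [0, 0, 0], "gripper": 4},
  ],
)

```text
time_s: 14.0
eef_pos: [496.0, 313.1, 172.5]
ee_rot: [0.001, 0.78, 0.626, 0.002]
force: [2.0, -5.4, 11.8]
grip_width: 0.523
grip_force: 85.2
```

Seated: z holds at 172.5 under pressing. I'll release, rise clear and check the plate height.

Request:
step_arm(
  plan=[
    {"offset": [0, 0, -0.1], "rot": [0, 0, 0], "gripper": 4},
    {"offset": [0, 0, -0.1], "rot": [0, 0, 0], "gripper": 8.5},
    {"offset": [0, 0, -0.1], "rot": [0, 0, 0], "gripper": 8.5},
    {"offset": [0, 0, -0.1], "rot": [0, 0, 0], "gripper": 8.5},
    {"offset": [0, 0, -0.1], "rot": [0, 0, 0], "gripper": 8.5},
    {"offset": [0, 0, -2], "rot": [0, 0, 0], "gripper": 8.5},
    {"offset": [0, 0, -6], "rot": [0, 0, 0], "gripper": 8.5},
    {"offset": [0, 0, -10], "rot": [0, 0, 0], "gripper": 8.5},
    {"offset": [-5, 0, -14], "rot": [0, 0, 0], "gripper": 8.5},
    {"offset": [-9, -5, -14], "rot": [0, 0, 0], "gripper": 8.5},
    {"offset": [-13, -10, -14], "rot": [0, 0, 0], "gripper": 8.5},
    {"offset": [-13, -15, -14], "rot": [0, 0, 0], "gripper": 8.5},
  ],
)

```text
time_s: 15.2
eef_pos: [349.7, 218.8, 310.0]
ee_rot: [0.0, 0.78, 0.626, 0.0]
force: [0.4, 1.2, 1.2]
grip_width: 0.992
grip_force: 0.0
```

Request:
step_arm(
  plan=[
    {"offset": [0, 0, 0], "rot": [0, 0, 0], "gripper": 8.5},
    {"offset": [0, 0, 0], "rot": [0, 0, 0], "gripper": 8.5},
  ],
)

```text
time_s: 15.4
eef_pos: [350.8, 220.5, 310.5]
ee_rot: [0.0, 0.779, 0.627, 0.001]
force: [-0.0, 0.3, 0.8]
grip_width: 0.995
grip_force: 0.0
```

```bash
python3 - <<'E'
from h import *
np.set_printoptions(precision=1,suppress=True)
a=capture('scene');b=capture('top');print(sense()['eef_pos'])
for n,c in(('scene',a),('top',b)):
    P=pts(c).reshape(-1,3);d=np.hypot(P[:,0]-496,P[:,1]-313);q=P[(d>30)&(d<50)&(P[:,2]>60)&(P[:,2]<140)]
    print(n,len(q),np.percentile(q[:,2],[5,25,50,75,95]));k=P[(d<22)&(P[:,2]>110)&(P[:,2]<150)];print(len(k),np.median(k,axis=0) if len(k) else '')
    if len(q)>50:
        A=np.c_[q[:,:2]-[496,313],np.ones(len(q))];print('tilt',np.linalg.lstsq(A,q[:,2],rcond=None)[0]*[1000,1000,1])
im=np.zeros((420,800,3),np.uint8);im[:,:400]=cv2.resize(a['color'][90:230,360:493],(400,420));im[:,400:]=cv2.resize(b['color'][160:300,115:248],(400,420));save('h.png',im)
h=cv2.cvtColor(a['color'],cv2.COLOR_RGB2HSV);m=((h[...,0]<6)|(h[...,0]>172))&(h[...,1]>180);m[:130]=0;m[160:]=0;m[:,:385]=0;m[:,410:]=0
print(np.argwhere(m)[:,::-1].mean(0))
E
```

```text
[351.9 220.6 310.2]
scene 424 [90.  92.2 93.2 94.2 95.2]
193 [493.7 310.1 128.2]
tilt [-3.1 35.  93. ]
top 930 [90.7 92.4 93.6 94.8 96.5]
294 [497.  313.  129.5]
tilt [ 0.3  0.9 93.6]
[396.  143.8]
```

View pics/h.png

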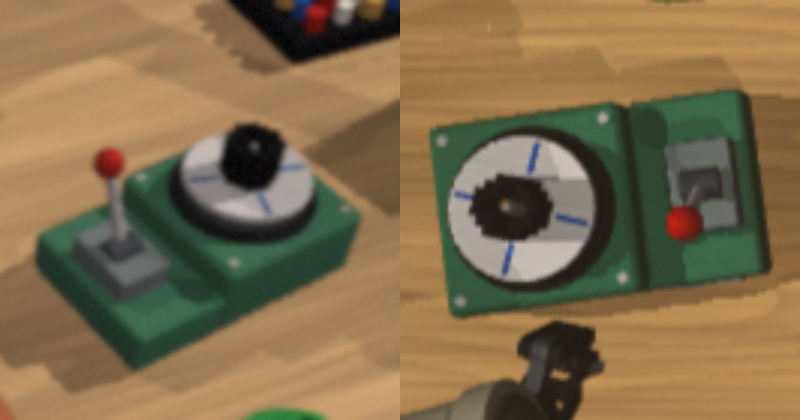

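The disc is home: plate top at 93.3 mm (85+8) and level in the top view. The lever is still open. Now bring the closed fingers behind the knob.

```bash
python3 go.py 434 175.5 198 7; python3 -c "
from h import *
b=capture('top');print(ray(b,[216.3,221.7],60),ray(b,[208.7,233.9],139))"
```

```text
t 15.5 pos [351.924 220.556 310.159] psi 77.61 off cm [-2.644  8.977 11.22 ] rot [ 0.016 -0.042 70.606] F [-0.685 -0.316  0.288] gw 0.9971134101321025
[[514.29670284 183.45748852  60.        ]] [[485.00528547 181.92965654 139.        ]]
```

Request:
step_arm(
  plan=[
    {"offset": [-1, 3, 0], "rot": [0, 0, 7], "gripper": 0},
    {"offset": [-2, 6, 0], "rot": [0, 0, 14], "gripper": 0},
    {"offset": [-2.6, 9, 0], "rot": [0, 0, 22], "gripper": 0},
    {"offset": [-2.6, 9, 0], "rot": [0, 0, 30], "gripper": 0},
    {"offset": [-2.6, 9, 0], "rot": [0, 0, 38], "gripper": 0},
    {"offset": [-2.6, 9, 0], "rot": [0, 0, 46], "gripper": 0},
    {"offset": [-2.6, 9, 0], "rot": [0, 0, 54], "gripper": 0},
    {"offset": [-2.6, 9, 2], "rot": [0, 0, 62], "gripper": 0},
    {"offset": [-2.6, 9, 5], "rot": [0, 0, 70], "gripper": 0},
    {"offset": [-2.6, 9, 8], "rot": [0, 0, 70.6], "gripper": 0},
    {"offset": [-2.6, 9, 11.2], "rot": [0, 0, 70.6], "gripper": 0},
    {"offset": [-2.6, 9, 11.2], "rot": [0, 0, 70.6], "gripper": 0},
  ],
)

```text
time_s: 16.75
eef_pos: [432.6, 175.4, 194.5]
ee_rot: [0.0, 0.998, 0.061, -0.004]
force: [0.4, 0.3, 0.0]
grip_width: -0.002
grip_force: 0.0
```

Request:
step_arm(
  plan=[
    {"offset": [0, 0, 0], "rot": [0, 0, 0], "gripper": 0},
    {"offset": [0, 0, 0], "rot": [0, 0, 0], "gripper": 0},
    {"offset": [0, 0, 0], "rot": [0, 0, 0], "gripper": 0},
  ],
)

```text
time_s: 17.05
eef_pos: [434.1, 175.8, 199.3]
ee_rot: [-0.0, 0.998, 0.061, 0.001]
force: [-0.7, 0.0, -0.7]
grip_width: 0.001
grip_force: 0.0
```

```bash
python3 go.py 530 187 198 7
```

```text
t 17.05 pos [434.122 175.753 199.312] psi 7.01 off cm [9.653 0.054 0.156] rot [-0.002 -0.145  0.01 ] F [-0.725  0.047 -0.656] gw 0.0012104796074528799
```

Request:
step_arm(
  plan=[
    {"offset": [1, 0, 0.1], "rot": [0, 0, 0], "gripper": 0},
    {"offset": [2, 0, 0.1], "rot": [0, 0, 0], "gripper": 0},
    {"offset": [3, 0, 0.1], "rot": [0, 0, 0], "gripper": 0},
    {"offset": [4, 0, 0.1], "rot": [0, 0, 0], "gripper": 0},
    {"offset": [5, 0, 0.1], "rot": [0, 0, 0], "gripper": 0},
    {"offset": [6, 0, 0.1], "rot": [0, 0, 0], "gripper": 0},
    {"offset": [7, 0, 0.1], "rot": [0, 0, 0], "gripper": 0},
    {"offset": [8, 0, 0.1], "rot": [0, 0, 0], "gripper": 0},
    {"offset": [8.5, 0, 0.1], "rot": [0, 0, 0], "gripper": 0},
    {"offset": [8.5, 0, 0.1], "rot": [0, 0, 0], "gripper": 0},
  ],
)

```text
time_s: 18.05
eef_pos: [518.4, 186.0, 196.8]
ee_rot: [0.0, 0.998, 0.061, 0.0]
force: [0.5, -0.9, 0.2]
grip_width: 0.003
grip_force: 0.0
```

```bash
python3 - <<'E'
from h import *
a=capture('scene');h=cv2.cvtColor(a['color'],cv2.COLOR_RGB2HSV);m=((h[...,0]<6)|(h[...,0]>172))&(h[...,1]>180);m[:125]=0;m[190:]=0;m[:,:370]=0;m[:,430:]=0
k=np.argwhere(m)[:,::-1].mean(0);print(k,m.sum(),ray(a,k,140))
E
```

```text
[411.55844156 157.54545455] 77 [[541.99264328 192.54556421 140.        ]]
```

Request:
step_arm(
  plan=[
    {"offset": [0.3, 0, 0], "rot": [0, 0, 0], "gripper": 0},
    {"offset": [0.6, 0, 0], "rot": [0, 0, 0], "gripper": 0},
    {"offset": [0.9, 0, 0], "rot": [0, 0, 0], "gripper": 0},
    {"offset": [1.0, 0, 0], "rot": [0, 0, 0], "gripper": 0},
    {"offset": [1.0, 0, 0], "rot": [0, 0, 0], "gripper": 0},
  ],
)

```text
time_s: 18.6
eef_pos: [527.9, 187.2, 197.0]
ee_rot: [-0.0, 0.998, 0.061, 0.0]
force: [-0.3, -0.0, 0.5]
grip_width: -0.004
grip_force: 0.0
```

Request:
step_arm(
  plan=[
    {"offset": [0.2, 0, 0], "rot": [0, 0, 0], "gripper": 0},
    {"offset": [0.4, 0, 0], "rot": [0, 0, 0], "gripper": 0},
    {"offset": [0.4, 0, 0], "rot": [0, 0, 0], "gripper": 0},
  ],
)

```text
time_s: 18.9
eef_pos: [530.4, 187.7, 196.7]
ee_rot: [0.0, 0.998, 0.061, -0.003]
force: [-10.5, -1.9, 4.9]
grip_width: 0.003
grip_force: 5.4
```

Request:
step_arm(
  plan=[
    {"offset": [0.2, 0, 0], "rot": [0, 0, 0], "gripper": 0},
    {"offset": [0.4, 0, 0], "rot": [0, 0, 0], "gripper": 0},
    {"offset": [0.4, 0, 0], "rot": [0, 0, 0], "gripper": 0},
  ],
)

```text
time_s: 19.2
eef_pos: [531.7, 187.9, 196.6]
ee_rot: [0.001, 0.998, 0.062, -0.007]
force: [-30.2, -6.9, 15.7]
grip_width: 0.002
grip_force: 15.5
```

```bash
python3 - <<'E'
from h import *
a=capture('scene');h=cv2.cvtColor(a['color'],cv2.COLOR_RGB2HSV);m=((h[...,0]<6)|(h[...,0]>172))&(h[...,1]>180);m[:125]=0;m[190:]=0;m[:,:370]=0;m[:,430:]=0
k=np.argwhere(m)[:,::-1].mean(0);print(k,m.sum(),ray(a,k,140),sense()['force'])
E
```

```text
[414.15384615 161.75641026] 78 [[556.91881331 190.87028934 140.        ]] [-30.19239596  -6.02985059  16.67429956]
```

The lever is at its stop, with 30 N of resistance. Back away and rise.

Request:
step_arm(
  plan=[
    {"offset": [-1, 0, 0], "rot": [0, 0, 0], "gripper": 0},
    {"offset": [-3, 0, 0], "rot": [0, 0, 0], "gripper": 0},
    {"offset": [-6, 0, 0], "rot": [0, 0, 0], "gripper": 0},
    {"offset": [-9, 0, -4], "rot": [0, 0, 0], "gripper": 0},
    {"offset": [-12, 0, -9], "rot": [0, 0, 0], "gripper": 4},
    {"offset": [-14, 3, -12], "rot": [0, 0, 0], "gripper": 8},
    {"offset": [-16, 6, -14], "rot": [0, 0, 0], "gripper": 8},
    {"offset": [-18, 10, -14], "rot": [0, 0, 0], "gripper": 8},
    {"offset": [-18, 13, -14], "rot": [0, 0, 0], "gripper": 8},
    {"offset": [-18, 13, -14], "rot": [0, 0, 0], "gripper": 8},
    {"offset": [-18, 13, -14], "rot": [0, 0, 0], "gripper": 8},
    {"offset": [-18, 13, -14], "rot": [0, 0, 0], "gripper": 8},
  ],
)

```text
time_s: 20.45
eef_pos: [373.0, 37.8, 337.0]
ee_rot: [-0.0, 0.998, 0.062, 0.0]
force: [-0.2, -0.4, -0.5]
grip_width: 0.936
grip_force: 0.0
```

```bash
python3 - <<'E'
from h import *
np.set_printoptions(precision=1,suppress=True)
a=capture('scene');b=capture('top');L=[]
for c,box in((a,(125,190,370,430)),(b,(185,250,190,235))):
    h=cv2.cvtColor(c['color'],cv2.COLOR_RGB2HSV);m=((h[...,0]<6)|(h[...,0]>172))&(h[...,1]>180);k=np.zeros(m.shape,bool);k[box[0]:box[1],box[2]:box[3]]=1
    k=np.argwhere(m&k)[:,::-1].mean(0);print(k);print([ray(c,k,z)[0] for z in(132,137,142)])
P=pts(b).reshape(-1,3);d=np.hypot(P[:,0]-496,P[:,1]-313);q=P[(d>30)&(d<50)&(P[:,2]>60)&(P[:,2]<140)];print(np.median(q[:,2]))
save('f.png',np.hstack([a['color'],b['color']])[:, :]);x=cv2.imread('pics/f.png');cv2.imwrite('pics/f.png',np.vstack([cv2.resize(x[:,:640],(480,300)),cv2.resize(x[:,640:],(480,300))]))
E
```

```text
[414.1 161.5]
[array([549.2, 196.4, 132. ]), array([553.5, 193.1, 137. ]), array([557.8, 189.8, 142. ])]
[204.9 202.5]
[array([553.4, 193.6, 132. ]), array([553. , 192.4, 137. ]), array([552.7, 191.1, 142. ])]
93.60197185185935
```

View pics/f.png

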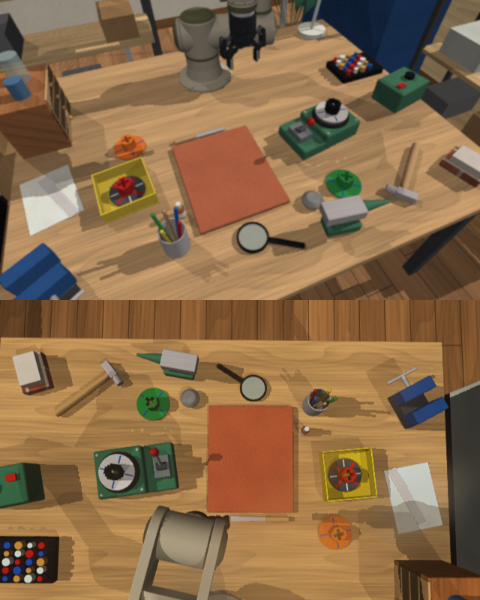

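The final views show the worn disc in the bin, the good disc home (93.6 mm) and the knob at (553,192,137), which matches 0.5 rad past upright. The arm is clear and the bystanders are unmoved.

```bash
python3 -c "
from rig import *
print(finish_job())"
```

```text
the job is handed in; nothing more can be done
None
```

The job is handed in at about 20.5 s on the robot's clock: the worn disc lies flat in the scrap bin, the good disc sits fully home on the platen, the lock lever is against its far stop, and the arm is clear of everything.

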